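# Level the hallway tray stand and hold the spirit level down

### The arm

A 7-joint arm with a two-finger parallel gripper is mounted at the origin on the work surface. World frame = base frame: x ahead of the robot, y to its left, z up, the work surface at z = 0. Lengths are in m, angles in rad, forces in N, time in s.
With the tool pointing down it reaches from about 0.425 to 0.925 m from the base axis. Payload 6.8 kg.
Tool frame: the origin (TCP) lies midway between the tips of the shut fingers; the grasp point (between the pads) lies 19 mm behind it (r.grip_point_offset is the distance from the TCP to the grasp point, in m); z points along the fingers, y is the direction in which the jaws open and shut (so a half turn about z gives the same grasp; the last joint's range is limited). The gripper opens to 85 mm and grips with 20 to 120 N. Pads are 22 mm wide; open, the fingers measure 114 mm over their backs; the gripper's body (76 mm by 85 mm) begins 54 mm behind the grasp point. The pads swing forward as they close: fully open they stand 13 mm farther back than shut.
Start: joints at [-1.408, 0.477, 0.022, 1.555, -0.011, 1.109, -0.083], TCP at [0.181, 0.65, 0.231] pointing down, gripper open.
Joint ranges: [-2.96, 2.96], [-0.34, 2.1], [-1.41, 1.46], [0.24, 2.44], [-1.37, 4.51], [0.17, 1.92], [-2.96, 2.96]. Speed limits (rad/s): [2.39, 2.39, 3.14, 3.14, 3.14, 3.14, 3.14].

### API

Orientations are given as a rotation vector (axis times angle).
In Python, from bench import r, grab_frame, camera_params gives the robot as it stands.
- The arm moves only by the tool carry_out, never from a script. Its argument "motion" is text: rows parted by semicolons, each of 5 numbers parted by spaces: the closure, from 0 (fully open) to 1 (shut), then the shift along the tool's x, y, z in mm, then the turn about the tool's z in rad. In form: fingers dx dy dz twist; .... A call has exactly 8 rows; each row shifts and turns the commanded pose from where the row before left it, along the tool's axes as they then stand; what a row does not reach is not made up. A row lasts 1/8 s, in which the tool goes at most 62.5 mm and 10.7 degrees, less where a joint would pass 70% of its speed; a pose out of reach is approached as far as the arm can. A call with a gripper value outside its range is refused whole. The fingers move at their own pace and stop on an object; "newtons" is the grip in N (left out, the last holds). Time passes only in rows, so rows that do not move let the fingers close, or fill a call up. It gives the time, the measured TCP pose, the force and the opening at its end, in the units of the state.
- r.get_obs(): the state, without advancing time (a new reading comes with each control period).
- grab_frame(name): name is "scene" or "top"; returns the picture (400x640x3 uint8, red, green, blue); there is no depth.
- camera_params(name): a dict with "fx", "fy", "cx", "cy" (pixels), "eye" and "attitude" of the camera in the world. Camera axes: x right, y down, z forward; pixel columns grow to the right and rows downward; lengths in m; the calibration is good to about 2 mm. A picture is of the moment at which its call begins. camera_params takes no time and is no camera call.
- r.hand_in(): hands the job in, once; it reports no verdict.
The state is a dict: "clock": time; "joints": joint angles; "qvel": joint speeds; "tau": joint torques, N m; "tcp_pos": TCP position; "orientation": TCP orientation; "contact_force": force on the tool from outside, world axes, zero at the start; "moment": the same for the moment, N m; "grip_width": finger opening in m.
Only numpy, scipy, OpenCV 4.12 (cv2) and the standard library are available. Lean on these libraries where they do the work, as an engineer would, in place of code of your own. Each camera call takes 0.05 s, during which the arm holds its last target.

### The job

The three-tier tray stand leans and the little spirit level has toppled onto its side on the top tray. Stand the level upright on its sole on the top tray, lengthwise in the left-right direction from the two plain posts to the screw foot; then let go of it and turn the hand knob of the screw foot until the bubble rests between the two lines. Finish holding: press the level straight down onto the tray with about a kilo of push (10 N) and keep pressing, bubble still between the lines, so that I can fix the lock nut; leave the jar, the shoe brush and the glass charm alone.

Things in the scene. Friction and masses are not known exactly. Their poses are not given: they have to be found in the camera images.
- tray: Tilting part of the steel and grey-ceramic stand, three equal trays. Origin: centre of the TOP tray's floor, 180 mm above the console when level; x away from the robot, y left to the two plain posts (at x -65 and 65, y 105 mm; tilt axis under them), z normal to the floor. Inside 190 (x) by 180 (y) mm; rim 10 mm high, 5 thick; posts end 12 mm above the floor. Yaw within 0.25 rad. Does not slide.
- knob (a point): Centre of the black fluted round hand knob on the screw foot (tray x 0, y -125 mm): 40 mm diameter (43 over the flutes), 24 mm tall, axis vertical, underside 28 mm above the tray floor. Friction 0.06 N m; stays where left, at its height. CLOCKWISE from above RAISES the foot's side (8 mm a turn, 5.5 mrad of tilt per rad). That side starts too low, by 1.1 to 2.5 rad of turn.
- level: Pocket spirit level, grey aluminium block with flat plastic end caps, 60 mm long, 44 high, 28 thick, 0.16 to 0.25 kg. Origin: centre of its sole. x axis: sole to top (up when it stands); y: along its length; z: across. Starts lying on a broad side on the top tray: z up, x (top) away from the robot, yaw within 0.3 rad of the tray's. Let go under 30 degrees from upright it drops upright.
- level_top (a point): Centre of the level's flat top, 44 mm from the sole along its x axis. The vial lies lengthwise just under it, seen from above between two cheeks; pressing here is safe, and pressing off-centre upsets the reading.
- bubble (a joint): Place of the white 13 mm bubble along the level's y axis, in m: 0 middle, positive to the +y end. It runs to the higher end, 0.65 mm per mrad, and rests about 1 s after the level does. The two black lines are 8.5 mm either side of the middle, so it is between them within 2 mm. With level y along tray y it starts at +4 to +9 mm; a radian of clockwise knob turn takes 3.6 mm off.
- jar: White lidded jar, 64 mm diameter, 85 mm high, standing on the console on one side of the stand. Origin: centre of its underside. Leave alone.
- brush: Shoe brush with a stainless back, 140 x 46 x 38 mm, lying on the console on the stand's other side. Origin: centre of its underside. Leave alone.
- charm: Round flat glass evil-eye charm, 36 mm diameter, 8 mm thick, lying in the far left corner of the top tray. Origin: centre of its underside. Leave alone.
Not all that is in view belongs to the job. There is more than one size of the level; the job needs the middle-sized.

How it is judged:
On the way, in this order (a step that is already met when the one before it is completed fails the run):
1. the level stands upright on the top tray, lengthwise from the plain posts to the screw foot, and is let go (angle between level's own x axis and vertical below 0.06 rad and angle between the y axis of level and the y axis of tray, either way round below 0.25 rad and z of level in the frame of tray below 0.004 m and contact force between level and tray above 0.5 N and contact force between each of the arm, the fingers and level below 0.1 N), for 0.3 s.
2. with the level standing free, the foot is turned until the bubble rests between the lines (value of joint bubble between -0.002 and 0.002 m and angle between tray's own z axis and vertical below 0.005 rad and angle between level's own x axis and vertical below 0.06 rad and contact force between each of the arm, the fingers and level below 0.1 N), for 0.5 s.
At the end, for the whole second after the job is handed in: The gripper presses the level onto the top tray (6 to 25 N between level and tray, its weight included); the level is at rest, upright within 0.06 rad, lengthwise within 0.25 rad of tray y; the bubble is within 2 mm of the middle and the tray within 5 mrad of level (contact force between level and tray between 6 and 25 N and contact force between the fingers and level above 3 N and value of joint bubble between -0.002 and 0.002 m and angle between tray's own z axis and vertical below 0.005 rad and angle between level's own x axis and vertical below 0.06 rad and angle between the y axis of level and the y axis of tray, either way round below 0.25 rad and z of level in the frame of tray below 0.004 m and linear speed of level below 0.01 m/s); the arm keeps its last pose, push and grip.
It fails at once if the jar, the brush or the charm is shifted by more than 20 mm or the jar tipped (distance of any of jar, brush, charm from where it was at the start of the episode above 0.02 m or angle between jar's own z axis and vertical above 0.3 rad).
It fails at once if the level is rammed into the tray with more than 40 N (contact force between level and tray above 40 N).
It also fails if it takes over 72 s, if anything falls off the work surface, if the arm or the gripper's body presses on something with over 40 N, if the wrist force passes 120 N, or if a joint passes its speed limit or range.

## Working session

There is one attempt and no reset: what is moved stays moved. The work goes in short steps, Python scripts to look and compute and a tool call to move; the robot and the scene stay as the last step left them, time stands still between calls to the robot, and variables do not carry over. Pictures are saved under pics/ and viewed, and the job is handed in when it is done.

Besides the shell and the picture viewer there is one more tool, called after ">>>" by a JSON object that holds its "fn" and its "kwargs", one argument or row to a line. carry_out: Moves the arm, as the interface text tells. Its arguments: {"type":"object","properties":{"motion":{"type":"string"},"newtons":{"type":"number"}},"required":["motion"]}

```bash
ls; mkdir -p pics
python3 - <<'E'
from bench import r, grab_frame, camera_params
import cv2
for n in ("scene","top"):
    f=grab_frame(n); cv2.imwrite(f"pics/{n}0.png",f[:,:,::-1]); print(n,camera_params(n))
print(r.get_obs())
E
```

```text
pics
scene {'fx': 396.93403987579984, 'fy': 396.93403987579984, 'cx': 320.9551016860553, 'cy': 201.8995649878578, 'eye': array([1.05066126, 0.04752982, 0.72254729]), 'attitude': array([-1.74888231, -1.81371917,  0.70155181])}
top {'fx': 433.1001948534628, 'fy': 433.1001948534628, 'cx': 314.14899791785393, 'cy': 197.53639278688365, 'eye': array([0.45199808, 0.03729625, 1.25898002]), 'attitude': array([-2.20986323,  2.20627146, -0.06088761])}
{'clock': 0.1, 'joints': array([-1.4081163 ,  0.47774287,  0.02232933,  1.55632609, -0.01145923,
        1.10929313, -0.08313507]), 'qvel': array([-2.16112833e-04, -1.43040821e-03,  4.85966043e-04, -1.08617418e-03,
       -5.49061497e-04,  2.94246887e-03,  9.76241550e-05]), 'tau': array([ 4.42312157e-03, -5.97763181e+01,  1.61369652e+00, -2.81948823e+01,
        1.28342077e-02,  5.06912096e-03,  8.63403130e-06]), 'tcp_pos': array([0.18042504, 0.64990043, 0.23041682]), 'orientation': array([-4.24008431e-01, -3.11277414e+00,  2.57575584e-03]), 'contact_force': array([ 0.07863386,  0.52803471, -0.27394052]), 'moment': array([ 0.00432029, -0.03679492,  0.03899091]), 'grip_width': 0.08535953812638537}
```

View pics/scene0.png

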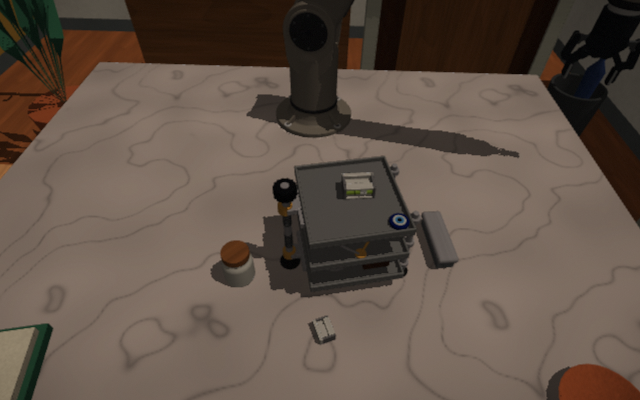

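View pics/top0.png

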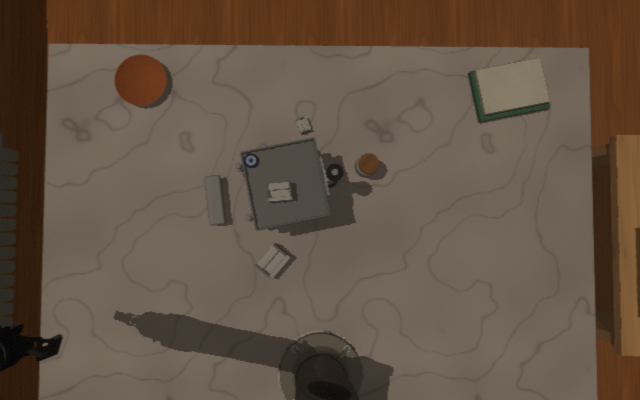

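```bash
cat > h.py <<'E'
import numpy as np, cv2
from scipy.spatial.transform import Rotation as R
from bench import r, grab_frame, camera_params
def ray(n,u,v):
    c=camera_params(n); M=R.from_rotvec(c['attitude']).as_matrix()
    d=M@np.array([(u-c['cx'])/c['fx'],(v-c['cy'])/c['fy'],1]); return np.array(c['eye']),d
def onz(n,u,v,z):
    e,d=ray(n,u,v); return e+d*(z-e[2])/d[2]
def proj(n,p):
    c=camera_params(n); M=R.from_rotvec(c['attitude']).as_matrix()
    q=M.T@(np.array(p)-c['eye']); return np.array([c['fx']*q[0]/q[2]+c['cx'],c['fy']*q[1]/q[2]+c['cy']])
def tri(u1,u2):
    e1,d1=ray('scene',*u1); e2,d2=ray('top',*u2)
    A=np.stack([d1,-d2],1); s=np.linalg.lstsq(A,e2-e1,rcond=None)[0]
    a,b=e1+s[0]*d1,e2+s[1]*d2; return (a+b)/2,np.linalg.norm(a-b)
def crop(n,name,x0,y0,w,h,k,f=None):
    f=grab_frame(n) if f is None else f
    g=cv2.resize(f[y0:y0+h,x0:x0+w],None,fx=k,fy=k,interpolation=cv2.INTER_CUBIC)
    cv2.imwrite(f'pics/{name}.png',g[:,:,::-1]); return f
E
python3 - <<'E'
from h import *
a=cv2.imread('pics/scene0.png')[:,:,::-1];b=cv2.imread('pics/top0.png')[:,:,::-1]
crop('', 's1',260,150,160,120,5,np.clip(a*1.5,0,255).astype('uint8')); crop('', 't1',230,130,160,110,5,np.clip(b*1.5,0,255).astype('uint8'))
E
```

```text
(no output)
```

View pics/s1.png

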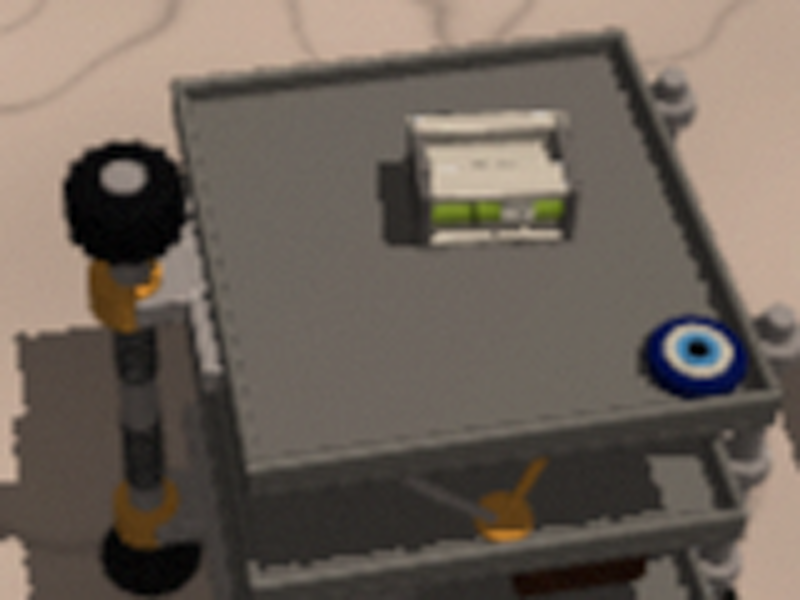

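View pics/t1.png

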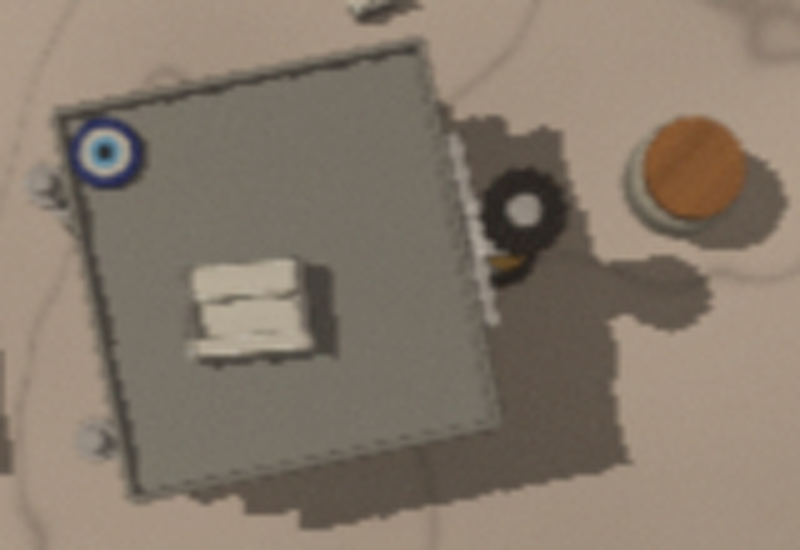

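Run:
```python
from h import *
P=lambda u,v:(230+u/5-.4,130+v/5-.4)
S=lambda u,v:(260+u/5-.4,150+v/5-.4)
C=[onz('top',*P(*c),0.189)[:2] for c in [(58,108),(422,40),(500,428),(135,498)]]
c=np.mean(C,0);print('corners',np.round(C,4).tolist(),'centre',c)
ey=(C[0]-C[1]+C[3]-C[2]);ex=(C[0]-C[3]+C[1]-C[2]);print('yaw',np.arctan2(ex[1],ex[0]),np.arctan2(-ey[0],ey[1]),np.linalg.norm(ex)/2,np.linalg.norm(ey)/2)
S_=[S(176,82),S(622,34),S(778,395),S(250,470)]
for p,q in zip([P(135,498)]*0+[P(500,428),P(135,498),P(58,108),P(422,40)],S_): print('tri',tri(q,p))
k=onz('top',*P(525,211),0.180+.052-.001);print('knob top',k, tri(S(124,175),P(525,211)))
lv=[(190,268),(298,258),(312,350),(192,360)]
L=[onz('top',*P(*q),0.18+.027)[:2] for q in lv];print('level',np.round(L,4).tolist())
print(np.mean(L,0)); d=L[0]-L[1]+L[3]-L[2];print('lvl yaw',np.arctan2(-d[0],d[1]))
print('charm',onz('top',*P(105,153),.188)); print('jar',onz('top',*P(695,167),.085))
```

```text
corners [[0.6099, 0.2026], [0.6446, 0.0223], [0.4518, -0.0165], [0.4171, 0.1632]] centre [0.53086558 0.09287382]
yaw 0.20003663069986666 0.19009587646411702 0.19669913608658637 0.18334226012578772
tri (array([ 0.45179823, -0.01658755,  0.18545347]), np.float64(0.0002691672969227483))
tri (array([0.41724459, 0.16452644, 0.18864706]), np.float64(0.0025502763916262893))
tri (array([0.60985932, 0.20343993, 0.19083536]), np.float64(0.002281080680868502))
tri (array([0.6452893 , 0.02271908, 0.18487949]), np.float64(0.0010511882662441613))
knob top [ 0.55517263 -0.02636537  0.231     ] (array([ 0.55488193, -0.02572739,  0.23348853]), np.float64(0.0009688207898903752))
level [[0.5293, 0.1351], [0.5343, 0.0827], [0.4895, 0.0757], [0.4846, 0.1339]]
[0.50944729 0.10687927]
lvl yaw 0.08984916860264645
charm [0.58774877 0.17931095 0.188     ]
jar [ 0.59416111 -0.12821315  0.085     ]
```

```bash
cat >> h.py <<'E'
def to(p,yaw=None):
    """tool-frame shift mm & twist to reach world p with tool y at yaw from world y"""
    o=r.get_obs(); M=R.from_rotvec(o['orientation']).as_matrix()
    y=M[:,1]; cur=np.arctan2(-y[0],y[1])
    s=M.T@(np.array(p)-o['tcp_pos'])*1000
    print('t',round(o['clock'],2),'tcp',np.round(o['tcp_pos'],4),'yaw',round(cur,3),'F',np.round(o['contact_force'],2),'w',round(o['grip_width'],4))
    print('shift mm',np.round(s,1),'twist', None if yaw is None else round(-(yaw-cur),3))
E
python3 - <<'E'
from h import *
y=0.09; g=np.array([.5095,.107])+.012*np.array([np.cos(y),np.sin(y)]); print(g)
to([*g,.25],y)
E
```

```text
[0.52145143 0.10807854]
t 0.1 tcp [0.1804 0.6499 0.2304] yaw -0.271 F [ 0.08  0.53 -0.27] w 0.0854
shift mm [-473.5 -430.9  -18.8] twist -0.361
```

>>> {"fn": "carry_out", "kwargs": {
  "motion": "0 -40 -36 -5 0; 0 -40 -36 -5 0; 0 -40 -36 -5 0; 0 -40 -36 -5 0; 0 -40 -36 0 0; 0 -40 -36 0 0; 0 -40 -36 0 0; 0 -40 -36 0 0",
  "newtons": 20
}}

```text
clock: 1.1
tcp_pos: [0.4124, 0.2856, 0.2512]
orientation: [-0.424, -3.113, 0.0]
contact_force: [0.8, 0.3, 0.7]
grip_width: 0.0853
```

Run:
```python
from h import *
to([.5215,.108,.25],.09)
```

```text
t 1.1 tcp [0.4124 0.2856 0.2512] yaw -0.271 F [0.75 0.26 0.7 ] w 0.0853
shift mm [-152.6 -141.9    1.2] twist -0.361
```

>>> {"fn": "carry_out", "kwargs": {
  "motion": "0 -38 -36 0 0; 0 -38 -36 0 0; 0 -38 -35 0 0; 0 -38 -35 0 0; 0 0 0 0 -0.12; 0 0 0 0 -0.12; 0 0 0 0 -0.12; 0 0 0 0 0"
}}

```text
clock: 2.1
tcp_pos: [0.5201, 0.1097, 0.251]
orientation: [0.138, -3.138, 0.0]
contact_force: [0.2, -0.3, 0.2]
grip_width: 0.0856
```

Run:
```python
from h import *
to([.5215,.108,.178],.09)
crop('top','t2',230,130,160,110,5); crop('scene','s2',260,110,200,150,4)
```

```text
t 2.1 tcp [0.5201 0.1097 0.251 ] yaw 0.088 F [ 0.16 -0.26  0.18] w 0.0856
shift mm [-1.3 -1.8 73. ] twist -0.002
```

View pics/s2.png

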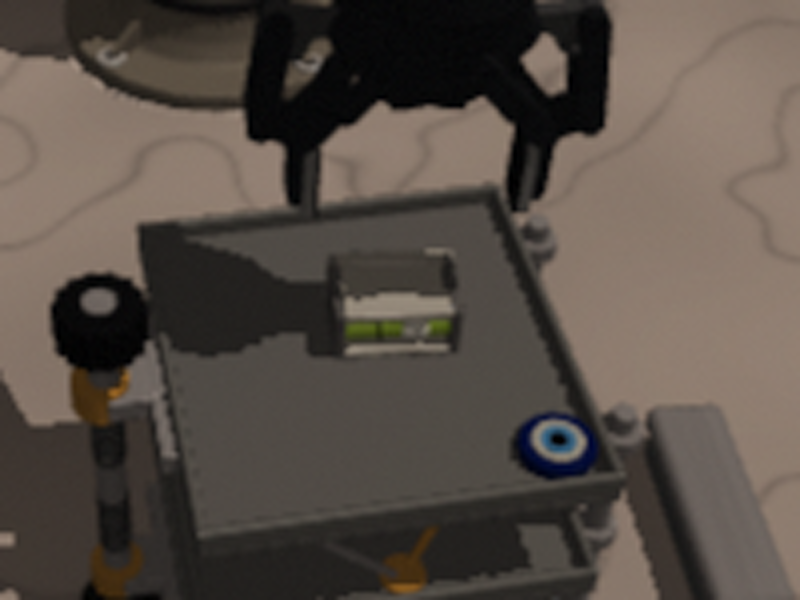

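View pics/t2.png

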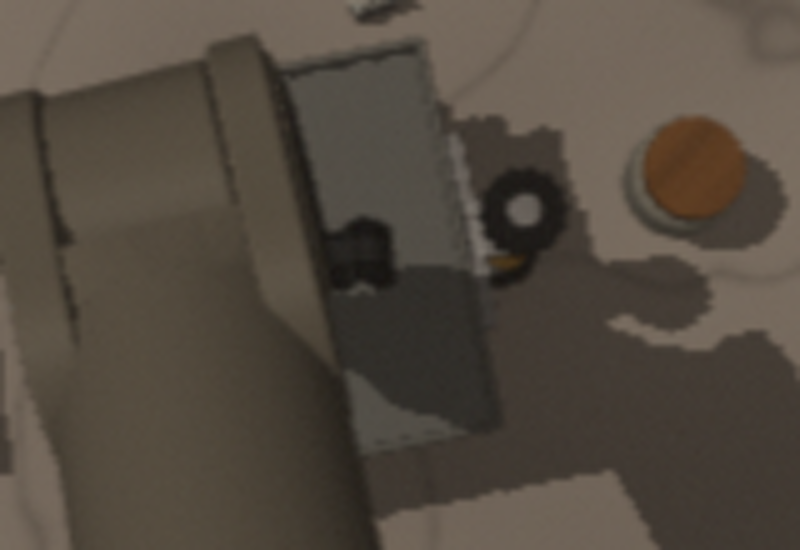

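>>> {"fn": "carry_out", "kwargs": {
  "motion": "0 -1 -2 20 0; 0 0 0 20 0; 0 0 0 20 0; 0 0 0 11 0; 0 0 0 0 0; 0.2 0 0 0 0; 0.3 0 0 0 0; 0.4 0 0 0 0",
  "newtons": 20
}}

```text
clock: 3.2
tcp_pos: [0.5221, 0.1081, 0.1813]
orientation: [-0.14, 3.137, 0.001]
contact_force: [-0.5, -0.2, 5.6]
grip_width: 0.0595
```

>>> {"fn": "carry_out", "kwargs": {
  "motion": "0.5 0 0 0 0; 0.5 0 0 0 0; 0.5 0 0 0 0; 0.5 0 0 0 0; 0.5 0 0 -5 0; 0.5 0 0 -10 0; 0.5 0 0 -15 0; 0.5 0 0 -10 0"
}}

```text
clock: 4.2
tcp_pos: [0.5219, 0.108, 0.2217]
orientation: [-0.14, 3.137, 0.001]
contact_force: [-0.2, -0.1, -1.8]
grip_width: 0.0595
```

Run:
```python
from h import *
to([.5215,.108,.178],.09)
crop('scene','s3',260,110,200,150,4)
```

```text
t 4.2 tcp [0.5219 0.108  0.2217] yaw 0.089 F [-0.16 -0.09 -1.83] w 0.0595
shift mm [ 0.5  0.  43.7] twist -0.001
```

View pics/s3.png

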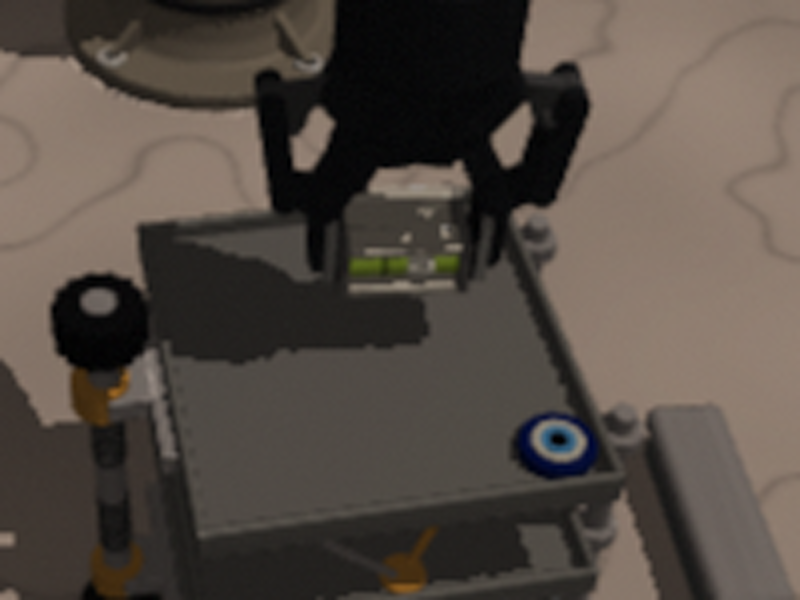

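>>> {"fn": "carry_out", "kwargs": {
  "motion": "0.5 0 0 15 0; 0.5 0 0 15 0; 0.5 0 0 8 0; 0.5 0 0 1 0; 0.4 0 0 0 0; 0.2 0 0 0 0; 0.15 0 0 0 0; 0.15 0 0 0 0"
}}

```text
clock: 5.25
tcp_pos: [0.5216, 0.1079, 0.1813]
orientation: [-0.14, 3.138, 0.0]
contact_force: [0.6, 0.4, -0.5]
grip_width: 0.0722
```

>>> {"fn": "carry_out", "kwargs": {
  "motion": "0.15 -3 0 -5 0; 0.15 -4 0 -5 0; 0.2 0 0 0 0; 0.25 0 0 0 0; 0.31 0 0 0 0; 0.32 0 0 0 0; 0.32 0 0 0 0; 0.32 0 0 0 0"
}}

```text
clock: 6.25
tcp_pos: [0.5284, 0.1085, 0.1914]
orientation: [0.14, -3.138, -0.0]
contact_force: [-1.4, 0.1, 3.8]
grip_width: 0.0594
```

Run:
```python
from h import *
to([.5215,.108,.178],.09); print(r.get_obs()['moment'])
crop('scene','s4',260,110,200,150,4)
```

```text
t 6.25 tcp [0.5284 0.1085 0.1914] yaw 0.089 F [-1.44  0.08  3.78] w 0.0594
shift mm [ 6.9  0.1 13.4] twist -0.001
[-0.11249273  0.43035205 -0.00534942]
```

View pics/s4.png

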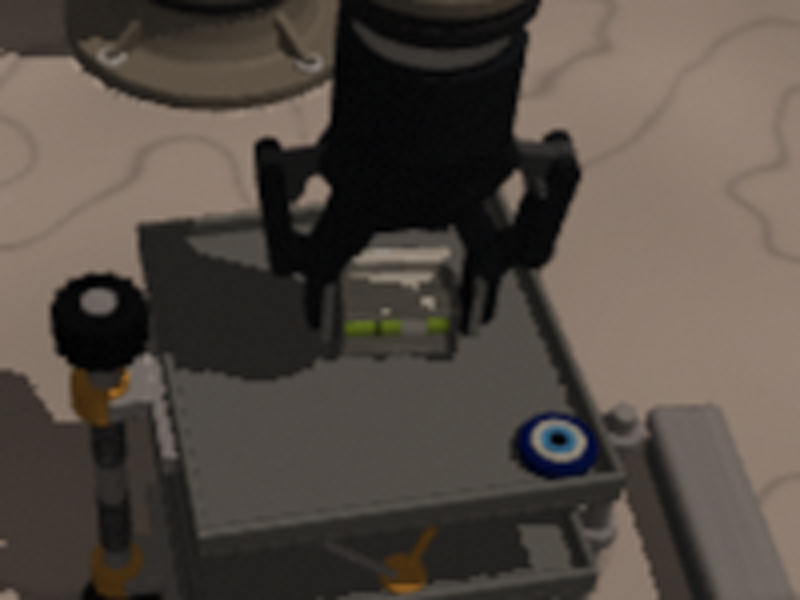

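>>> {"fn": "carry_out", "kwargs": {
  "motion": "0.32 0 0 -5 0; 0.32 0 0 -8 0; 0.315 0 0 -8 0; 0.31 0 0 -4 0; 0.31 0 0 0 0; 0.31 0 0 0 0; 0.308 0 0 0 0; 0.308 0 0 0 0"
}}

```text
clock: 7.3
tcp_pos: [0.5284, 0.1085, 0.2161]
orientation: [0.14, -3.138, 0.0]
contact_force: [0.2, -0.1, -2.6]
grip_width: 0.0591
```

Run:
```python
from h import *
to([.5215,.108,.178],.09); print(r.get_obs()['moment'])
crop('scene','s5',260,110,200,150,4)
```

```text
t 7.3 tcp [0.5284 0.1085 0.2161] yaw 0.089 F [ 0.17 -0.1  -2.58] w 0.0591
shift mm [ 6.9  0.1 38.1] twist -0.001
[ 0.01724359 -0.05717063  0.06504566]
```

View pics/s5.png

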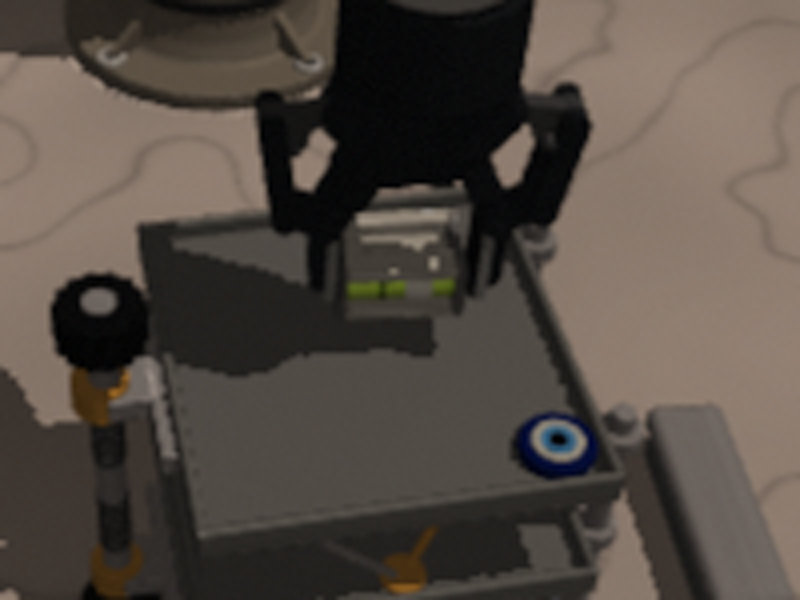

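>>> {"fn": "carry_out", "kwargs": {
  "motion": "0.308 0 0 9 0; 0.306 0 0 8 0; 0.304 0 0 0 0; 0.302 0 0 0 0; 0.3 0 0 0 0; 0.3 0 0 0 0; 0.298 0 0 0 0; 0.298 0 0 0 0"
}}

```text
clock: 8.35
tcp_pos: [0.5286, 0.1086, 0.1995]
orientation: [-0.14, 3.138, 0.0]
contact_force: [0.5, -0.5, -1.3]
grip_width: 0.0601
```

Run:
```python
from h import *
to([.5215,.108,.178],.09); print(r.get_obs()['moment'])
crop('scene','s6',260,110,200,150,4)
```

```text
t 8.35 tcp [0.5286 0.1086 0.1995] yaw 0.089 F [ 0.55 -0.51 -1.3 ] w 0.0601
shift mm [ 7.1  0.  21.5] twist -0.001
[ 0.03393324 -0.04831414 -0.0201219 ]
```

View pics/s6.png

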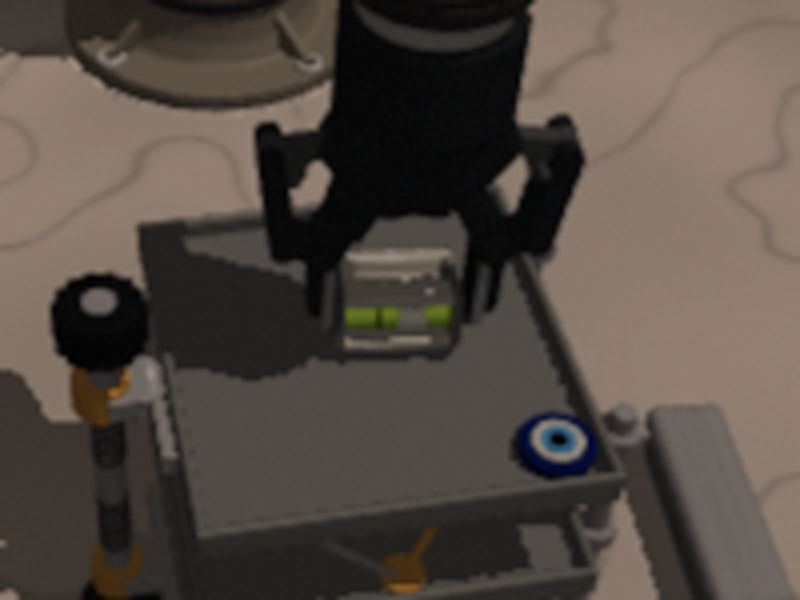

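>>> {"fn": "carry_out", "kwargs": {
  "motion": "0.3 0 0 -3 0; 0.3 0 0 -3 0; 0.3 0 0 -3 0; 0.3 0 0 -3 0; 0.298 0 0 0 0; 0.297 0 0 0 0; 0.297 0 0 0 0; 0.297 0 0 0 0"
}}

```text
clock: 9.4
tcp_pos: [0.5287, 0.1084, 0.2114]
orientation: [-0.14, 3.138, -0.0]
contact_force: [0.0, -0.7, 0.5]
grip_width: 0.0603
```

Run:
```python
from h import *
to([.5215,.108,.178],.09); print(r.get_obs()['moment'])
crop('scene','s7',260,110,200,150,4)
```

```text
t 9.4 tcp [0.5287 0.1084 0.2114] yaw 0.089 F [ 0.03 -0.75  0.47] w 0.0603
shift mm [ 7.2  0.2 33.4] twist -0.001
[-0.19902597 -0.16832794 -0.00455001]
```

View pics/s7.png

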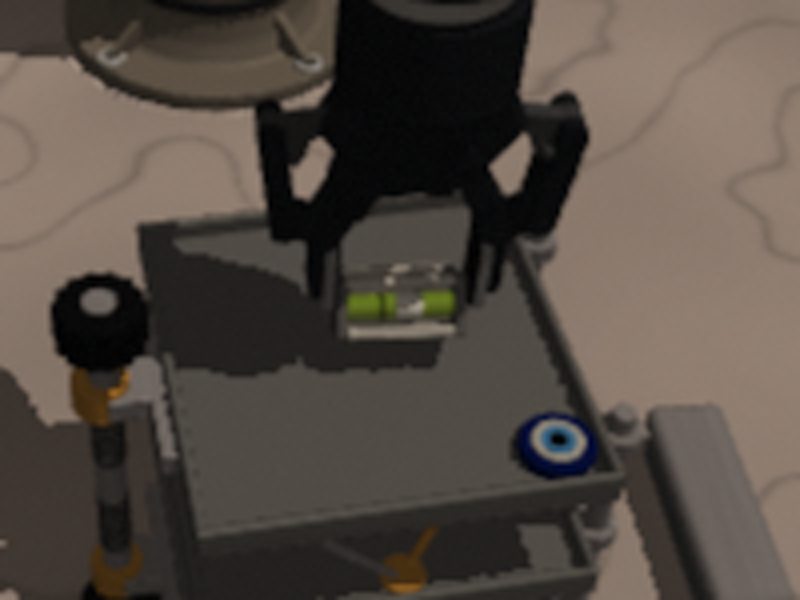

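>>> {"fn": "carry_out", "kwargs": {
  "motion": "0.3 0 0 -3 0; 0.3 0 0 -3 0; 0.299 0 0 -3 0; 0.298 0 0 0 0; 0.297 0 0 0 0; 0.297 0 0 0 0; 0.297 0 0 0 0; 0.297 0 0 0 0"
}}

```text
clock: 10.45
tcp_pos: [0.5285, 0.1085, 0.2203]
orientation: [-0.14, 3.138, 0.0]
contact_force: [-0.2, 0.5, -0.3]
grip_width: 0.0601
```

Run:
```python
from h import *
to([.5215,.108,.178],.09); print(r.get_obs()['moment'])
crop('scene','s8',260,110,200,150,4)
```

```text
t 10.45 tcp [0.5285 0.1085 0.2203] yaw 0.089 F [-0.2   0.47 -0.28] w 0.0601
shift mm [ 7.1  0.1 42.3] twist -0.001
[-0.08597653  0.03243582 -0.02827252]
```

View pics/s8.png

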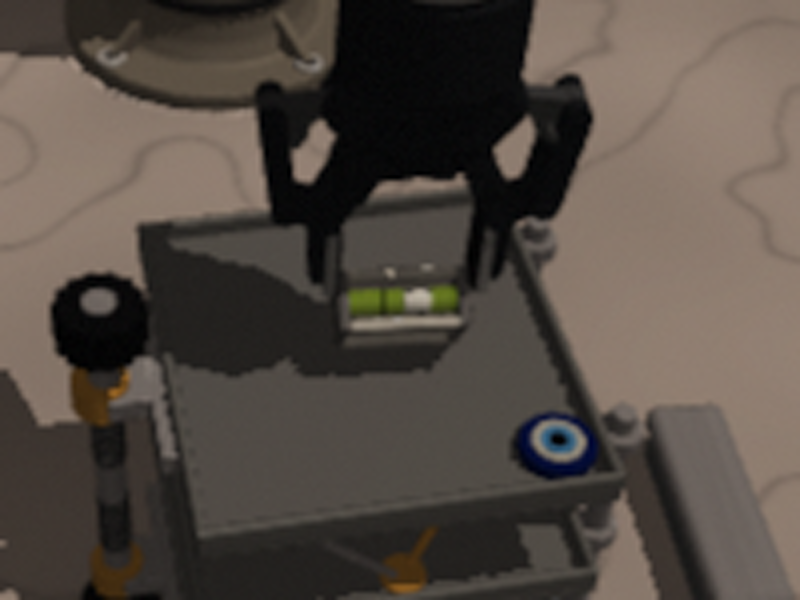

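>>> {"fn": "carry_out", "kwargs": {
  "motion": "0.299 2 0 -1 0; 0.299 2 0 -1 0; 0.299 2 0 -1 0; 0.298 2 0 0 0; 0.298 2 0 0 0; 0.297 0 0 0 0; 0.297 0 0 0 0; 0.297 0 0 0 0"
}}

```text
clock: 11.5
tcp_pos: [0.5186, 0.1077, 0.2233]
orientation: [-0.14, 3.138, 0.0]
contact_force: [-0.4, 0.2, -0.2]
grip_width: 0.0598
```

Run:
```python
from h import *
to([.5215,.108,.178],.09); print(r.get_obs()['moment'])
crop('scene','s9',300,150,100,75,8)
```

```text
t 11.5 tcp [0.5186 0.1077 0.2233] yaw 0.089 F [-0.44  0.16 -0.23] w 0.0598
shift mm [-2.9  0.  45.3] twist -0.001
[0.00123606 0.01534136 0.00401566]
```

View pics/s9.png

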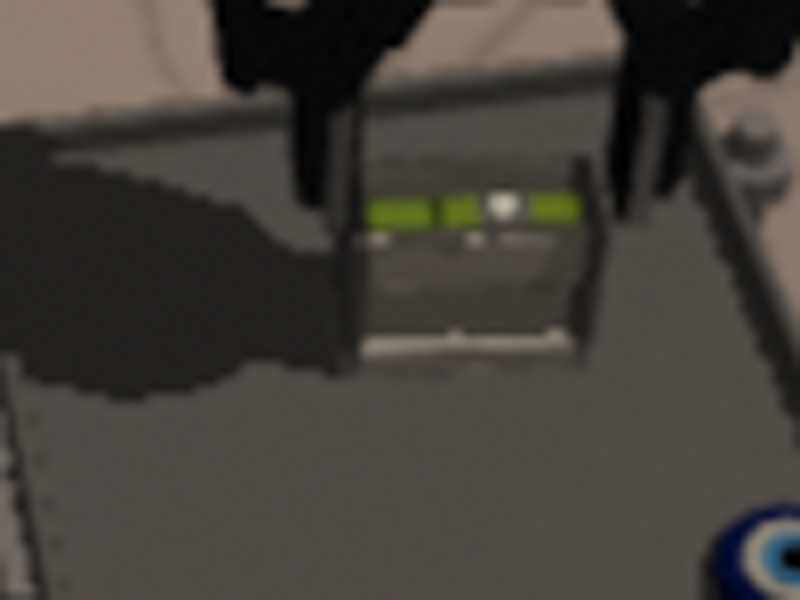

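>>> {"fn": "carry_out", "kwargs": {
  "motion": "0.27 0 0 0 0; 0.24 0 0 0 0; 0.2 0 0 0 0; 0.15 0 0 0 0; 0.1 0 0 -10 0; 0 0 0 -20 0; 0 0 0 -30 0; 0 0 0 -20 0"
}}

```text
clock: 12.55
tcp_pos: [0.519, 0.1077, 0.3054]
orientation: [-0.14, 3.137, 0.001]
contact_force: [-0.1, 0.2, -0.5]
grip_width: 0.0853
```

Run:
```python
from h import *
to([.555,-.028,.29],.195); print(r.get_obs()['moment'])
crop('scene','s10',260,120,160,120,5)
```

```text
t 12.55 tcp [0.519  0.1077 0.3054] yaw 0.089 F [-0.1   0.23 -0.47] w 0.0853
shift mm [ -23.7 -138.4   15.4] twist -0.106
[ 0.01952899 -0.01186317 -0.01827306]
```

View pics/s10.png

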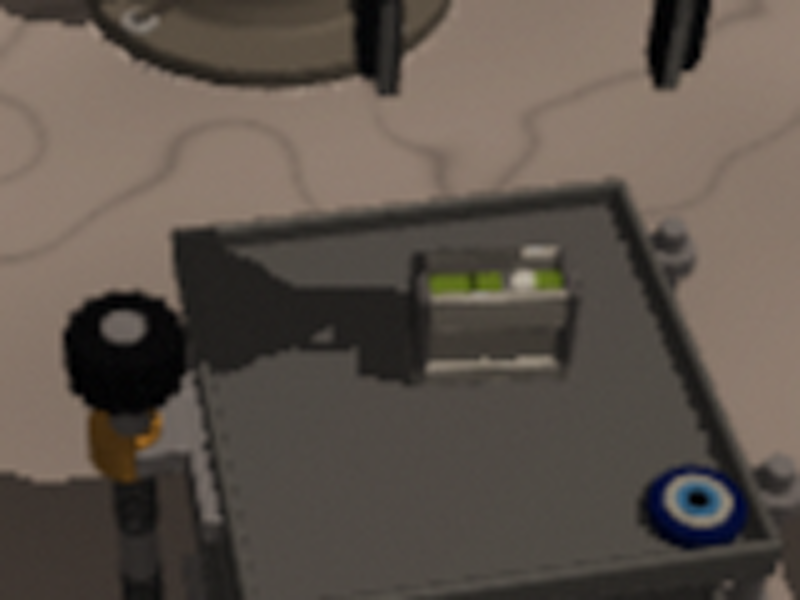

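Run:
```python
from h import *
print(np.round(r.get_obs()['joints'],3))
```

```text
[-0.58   0.165  0.296  1.823 -0.053  1.155  1.393]
```

>>> {"fn": "carry_out", "kwargs": {
  "motion": "0 -6 -35 0 0; 0 -6 -35 0 0; 0 -6 -35 0 0; 0 -6 -33 2 0; 0 0 0 2 -0.18; 0 0 0 2 -0.18; 0 0 0 2 -0.18; 0 0 0 2 -0.18"
}}

```text
clock: 13.6
tcp_pos: [0.5546, -0.0277, 0.2932]
orientation: [1.245, -2.884, -0.0]
contact_force: [-0.9, -0.6, -0.0]
grip_width: 0.0853
```

Run:
```python
from h import *
print(np.round(r.get_obs()['joints'],3))
to([.555,-.028,.21])
f=crop('top','t11',230,130,160,110,5)
f=crop('scene','s11',240,100,200,150,4);
```

```text
[-0.303  0.225  0.288  1.786 -0.07   1.141  2.393]
t 13.6 tcp [ 0.5546 -0.0277  0.2932] yaw 0.815 F [-0.86 -0.56 -0.04] w 0.0853
shift mm [-0.1 -0.5 83.2] twist None
```

View pics/s11.png

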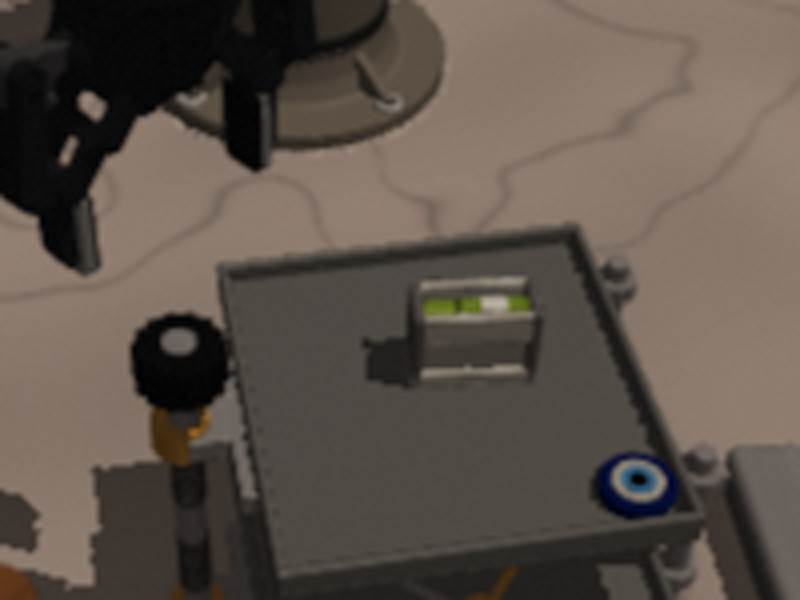

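View pics/t11.png

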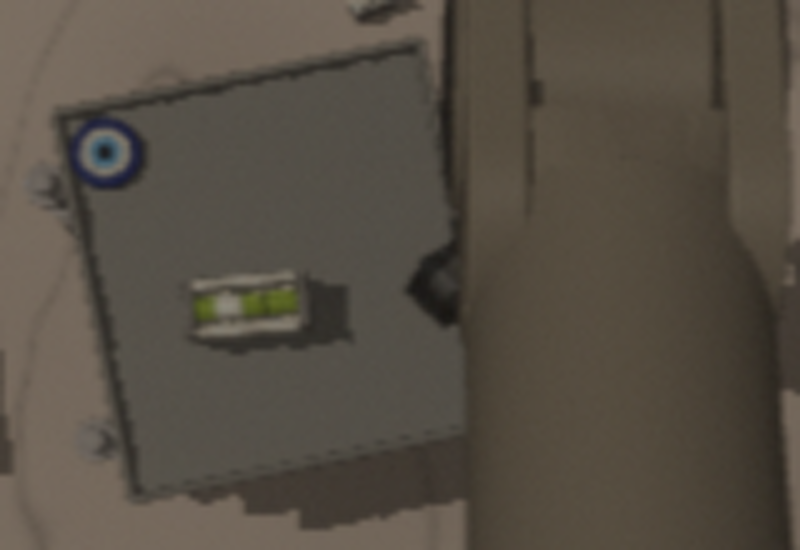

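>>> {"fn": "carry_out", "kwargs": {
  "motion": "0 0 0 20 0; 0 0 0 25 0; 0 0 0 25 0; 0 0 0 18 0; 0.2 0 0 0 0; 0.6 0 0 0 0; 0.7 0 0 0 0; 0.7 0 0 0 0",
  "newtons": 25
}}

```text
clock: 14.7
tcp_pos: [0.5548, -0.027, 0.2065]
orientation: [-1.236, 2.887, 0.001]
contact_force: [-4.0, 2.8, 5.6]
grip_width: 0.0395
```

```bash
cat >> h.py <<'E'
def bub():
    out={}
    for n,box in (('top',(255,175,50,30)),('scene',(335,160,60,40))):
        f=grab_frame(n); x,y,w,h=box; g=cv2.resize(f[y:y+h,x:x+w],None,fx=8,fy=8,interpolation=cv2.INTER_CUBIC)
        hsv=cv2.cvtColor(g,cv2.COLOR_RGB2HSV)
        m=((hsv[...,0]>28)&(hsv[...,0]<50)&(hsv[...,1]>110)).astype('uint8')
        v,u=np.nonzero(m); 
        if len(u)<20: out[n]=None; continue
        # fit line through green, extents and non-green gap profile
        vx,vy,x0,y0=cv2.fitLine(np.stack([u,v],1).astype('f4'),cv2.DIST_L2,0,.01,.01).ravel()
        if vx<0: vx,vy=-vx,-vy
        t=(u-x0)*vx+(v-y0)*vy; lo,hi=np.percentile(t,[.5,99.5])
        ts=np.linspace(lo-16,hi+16,60)
        prof=[g[int(np.clip(y0+a*vy,0,g.shape[0]-1)),int(np.clip(x0+a*vx,0,g.shape[1]-1))].astype(int) for a in ts]
        b=np.array([p[2] for p in prof]); inn=(ts>lo)&(ts<hi)
        wgt=np.where(inn,np.clip(b-0.45*b[inn].max(),0,None),0)
        tb=(wgt*ts).sum()/wgt.sum(); out[n]=(round((tb-(lo+hi)/2)/(hi-lo),3),round((hi-lo)/8,1))
        cv2.imwrite(f'pics/b_{n}_{r.get_obs()["clock"]:.2f}.png',g[:,:,::-1])
    print(r.get_obs()['clock'],out)
E
python3 - <<'E'
from h import *
to([.555,-.028,.21]); bub()
E
ls pics
```

```text
t 14.7 tcp [ 0.5548 -0.027   0.2065] yaw 0.809 F [-4.01  2.85  5.6 ] w 0.0395
shift mm [ 0.5 -0.9 -3.5] twist None
14.8 {'top': (np.float64(-0.178), np.float64(20.1)), 'scene': (np.float64(0.17), np.float64(26.4))}
b_scene_14.80.png
b_top_14.75.png
s1.png
s10.png
s11.png
s2.png
s3.png
s4.png
s5.png
s6.png
s7.png
s8.png
s9.png
scene0.png
t1.png
t11.png
t2.png
top0.png
```

>>> {"fn": "carry_out", "kwargs": {
  "motion": "0.7 0 0 0 0.17; 0.7 0 0 0 0.17; 0.7 0 0 0 0.17; 0.7 0 0 0 0.17; 0.7 0 0 0 0.17; 0.7 0 0 0 0.17; 0.7 0 0 0 0.17; 0.7 0 0 0 0.17"
}}

```text
clock: 15.8
tcp_pos: [0.5546, -0.0257, 0.2065]
orientation: [-0.861, -3.02, -0.004]
contact_force: [-4.4, 4.9, 6.9]
grip_width: 0.039
```

Run:
```python
from h import *
to([.555,-.028,.21]); bub(); print(r.get_obs()['joints'][6],r.get_obs()['moment'])
```

```text
t 15.8 tcp [ 0.5546 -0.0257  0.2065] yaw -0.555 F [-4.44  4.85  6.91] w 0.039
shift mm [-1.6 -1.7 -3.5] twist None
15.9 {'top': (np.float64(-0.112), np.float64(20.1)), 'scene': (np.float64(0.117), np.float64(26.4))}
1.1624158693034499 [ 0.82708459  1.17664683 -0.03245058]
```

>>> {"fn": "carry_out", "kwargs": {
  "motion": "0.7 0 0 0 0.16; 0.7 0 0 0 0.16; 0.7 0 0 0 0.16; 0.7 0 0 0 0.16; 0.7 0 0 0 0.16; 0.7 0 0 0 0; 0.7 0 0 0 0; 0.7 0 0 0 0"
}}

```text
clock: 16.9
tcp_pos: [0.5552, -0.0253, 0.2065]
orientation: [-1.961, -2.452, -0.005]
contact_force: [-2.7, 7.0, 6.7]
grip_width: 0.0394
```

>>> {"fn": "carry_out", "kwargs": {
  "motion": "0.7 0 0 0 0; 0.7 0 0 0 0; 0.7 0 0 0 0; 0.7 0 0 0 0; 0.7 0 0 0 0; 0.7 0 0 0 0; 0.7 0 0 0 0; 0.7 0 0 0 0"
}}

```text
clock: 17.9
tcp_pos: [0.5552, -0.0252, 0.2065]
orientation: [-1.961, -2.452, -0.005]
contact_force: [-3.0, 7.1, 6.7]
grip_width: 0.0393
```

```bash
python3 - <<'E'
from h import *
to([.555,-.028,.21]); bub(); print(r.get_obs()['joints'][6],r.get_obs()['moment'])
E
python3 - <<'E'
import cv2,glob,numpy as np
a=[cv2.imread(f) for f in sorted(glob.glob('pics/b_top*'))]; b=[cv2.imread(f) for f in sorted(glob.glob('pics/b_scene*'))]
w=max(x.shape[1] for x in a+b)
im=np.vstack([cv2.resize(np.hstack([a[i],b[i]]),(600,200)) for i in range(len(a))][-3:]); cv2.imwrite('pics/bb1.png',im)
E
```

```text
t 17.9 tcp [ 0.5552 -0.0252  0.2065] yaw -1.349 F [-3.    7.08  6.72] w 0.0393
shift mm [-2.7 -0.8 -3.5] twist None
18.0 {'top': (np.float64(-0.01), np.float64(20.0)), 'scene': (np.float64(0.009), np.float64(26.3))}
0.4536626093834654 [ 1.20381739  0.79922028 -0.0083344 ]Traceback (most recent call last):
  File "<stdin>", line 4, in <module>
    return _nx.concatenate(arrs, 1, dtype=dtype, casting=casting)
           ~~~~~~~~~~~~~~~^^^^^^^^^^^^^^^^^^^^^^^^^^^^^^^^^^^^^^^
ValueError: all the input array dimensions except for the concatenation axis must match exactly, but along dimension 0, the array at index 0 has size 240 and the array at index 1 has size 320
```

>>> {"fn": "carry_out", "kwargs": {
  "motion": "0.5 0 0 0 0; 0.3 0 0 0 0; 0.1 0 0 0 0; 0 0 0 0 0; 0 0 0 -20 0; 0 0 0 -30 0; 0 0 0 -40 0; 0 0 0 0 0"
}}

```text
clock: 19.0
tcp_pos: [0.5565, -0.0282, 0.2982]
orientation: [1.962, 2.448, 0.007]
contact_force: [0.3, -0.1, -0.4]
grip_width: 0.0856
```

Run:
```python
from h import *
to([.555,-.028,.21]); bub(); print(r.get_obs()['joints'])
f=crop('top','t12',230,130,160,110,5);crop('scene','s12',300,140,120,90,6)
```

```text
t 19.0 tcp [ 0.5565 -0.0282  0.2982] yaw -1.351 F [ 0.32 -0.07 -0.4 ] w 0.0856
shift mm [ 0.5 -2.  88.2] twist None
19.1 {'top': (np.float64(-0.013), np.float64(20.0)), 'scene': (np.float64(0.013), np.float64(26.3))}
[-0.69954576  0.27079766  0.78678272  1.80596535 -0.20943659  1.15010954
  0.37526063]
```

View pics/s12.png

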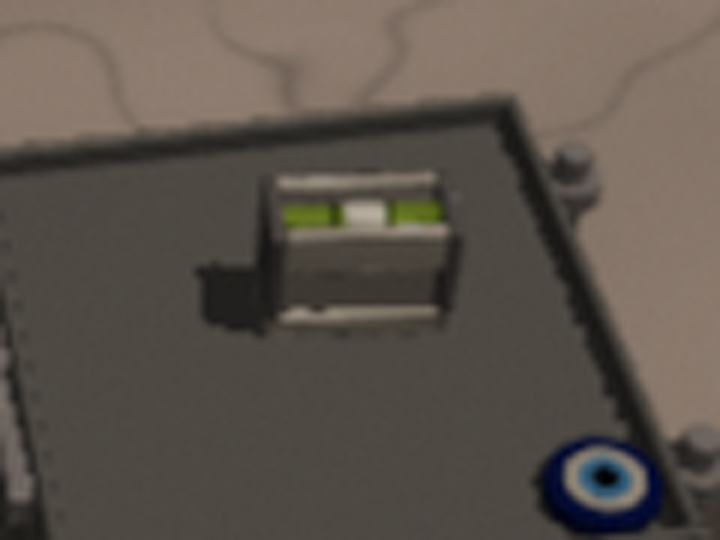

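View pics/t12.png

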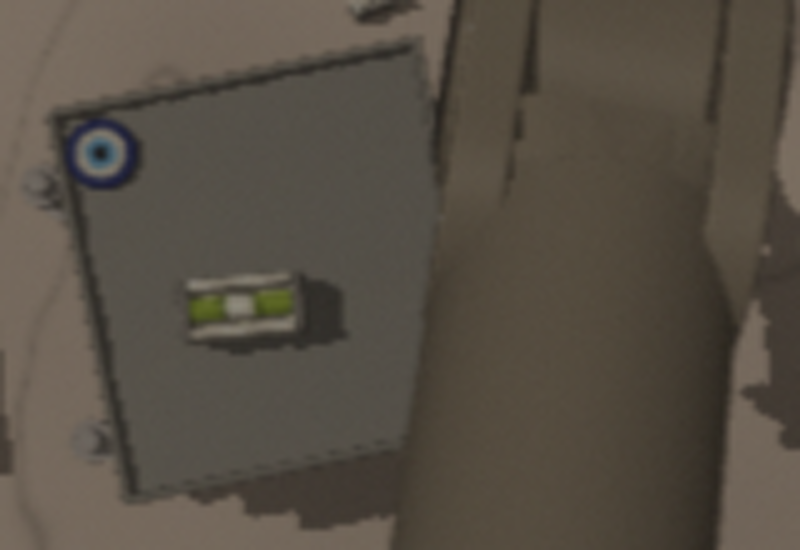

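>>> {"fn": "carry_out", "kwargs": {
  "motion": "0.5 0 0 0 -0.18; 1 0 0 0 -0.18; 1 0 0 0 -0.18; 1 0 0 0 -0.18; 1 0 0 0 -0.18; 1 0 0 0 -0.18; 1 0 0 0 -0.18; 1 0 0 0 -0.18"
}}

```text
clock: 20.2
tcp_pos: [0.554, -0.0276, 0.2939]
orientation: [0.149, -3.136, 0.0]
contact_force: [1.0, 0.2, 0.5]
grip_width: 0.0003
```

Run:
```python
from h import *
P=lambda u,v:(230+u/5-.4,130+v/5-.4)
S=lambda u,v:(300+u/6-.42,140+v/6-.42)
q=[onz('top',*P(*c),.224)[:2] for c in [(186,283),(298,272),(301,330),(189,342)]]
print(np.round(q,4).tolist(),np.mean(q,0))
f=grab_frame('top');g=cv2.resize(f[175:205,255:305],None,fx=8,fy=8,interpolation=cv2.INTER_CUBIC)
h=cv2.cvtColor(g,cv2.COLOR_RGB2HSV)
m=((h[...,0]>28)&(h[...,0]<50)&(h[...,1]>110)).astype('uint8');v,u=np.nonzero(m)
rc=cv2.minAreaRect(np.stack([u,v],1).astype('f4'));print(rc)
c=onz('top',255+(rc[0][0]+.5)/8-.5,175+(rc[0][1]+.5)/8-.5,.222);print('vial centre',c)
s=[onz('scene',*S(*c),.224)[:2] for c in [(275,175),(440,172),(455,228),(275,234)]];print('scene',np.round(s,4).tolist(),np.mean(s,0))
to([*c[:2],.26],.09); bub()
```

```text
[[0.5209, 0.1354], [0.5263, 0.0819], [0.4985, 0.0804], [0.4927, 0.1338]] [0.5095809  0.10790769]
((184.4504852294922, 129.50494384765625), (36.31885528564453, 162.39007568359375), 84.2894058227539)
vial centre [0.510158   0.10968869 0.222     ]
scene [[0.498, 0.083], [0.4943, 0.1345], [0.5195, 0.1376], [0.5247, 0.0827]] [0.50912822 0.10947329]
t 20.25 tcp [ 0.554  -0.0277  0.294 ] yaw 0.102 F [-0.07 -0.33  0.22] w 0.0001
shift mm [ 29.6 141.2  34.1] twist 0.012
20.35 {'top': (np.float64(-0.015), np.float64(20.0)), 'scene': (np.float64(0.012), np.float64(26.3))}
```

Run:
```python
from h import *
to([.5098,.1076,.26],.09)
```

```text
t 20.35 tcp [ 0.5542 -0.0278  0.2943] yaw 0.086 F [ 0.61  0.59 -0.27] w 0.0001
shift mm [ 32.6 138.7  34.4] twist -0.004
```

>>> {"fn": "carry_out", "kwargs": {
  "motion": "1 7 25 0 0; 1 7 30 0 0; 1 7 30 0 0; 1 6 30 5 0; 1 3 24 10 0; 1 0 0 10 0.01; 1 0 0 9 0; 1 0 0 0 0"
}}

```text
clock: 21.35
tcp_pos: [0.5122, 0.1067, 0.2604]
orientation: [0.12, -3.138, 0.002]
contact_force: [0.3, 0.2, -0.3]
grip_width: -0.0
```

Run:
```python
from h import *
to([.5098,.1076,.228],.09); bub()
f=crop('scene','s13',300,110,120,90,6)
```

```text
t 21.35 tcp [0.5122 0.1067 0.2604] yaw 0.076 F [ 0.32  0.24 -0.32] w -0.0
shift mm [ 2.3  1.2 32.4] twist -0.014
21.45 {'top': None, 'scene': (np.float64(0.019), np.float64(26.7))}
```

View pics/s13.png

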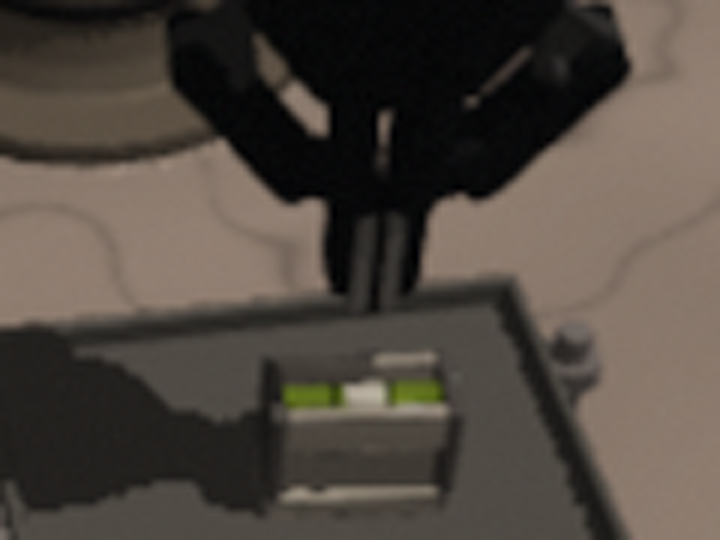

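>>> {"fn": "carry_out", "kwargs": {
  "motion": "1 2 1 8 -0.014; 1 0 0 8 0; 1 0 0 8 0; 1 0 0 6 0; 1 0 0 1 0; 1 0 0 1 0; 1 0 0 0 0; 1 0 0 0 0"
}}

```text
clock: 22.5
tcp_pos: [0.5105, 0.109, 0.2295]
orientation: [-0.146, 3.138, 0.0]
contact_force: [1.3, 0.4, 0.7]
grip_width: 0.0001
```

Run:
```python
from h import *
to([.5098,.1076,.224],.09); bub()
f=crop('scene','s14',300,110,120,90,6)
```

```text
t 22.5 tcp [0.5105 0.109  0.2295] yaw 0.093 F [1.25 0.37 0.67] w 0.0001
shift mm [ 0.8 -1.3  5.5] twist 0.003
22.6 {'top': None, 'scene': (np.float64(0.012), np.float64(26.7))}
```

View pics/s14.png

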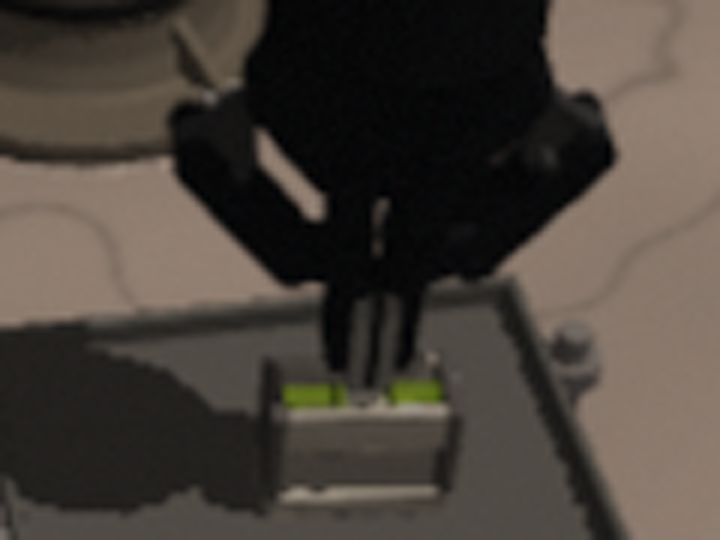

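Run:
```python
from h import *
o=r.get_obs()
for p in (o['tcp_pos'],[.5105,.1076,.222],[.5105,.1095,.222]): print((proj('scene',p)-[300,110])*6+2.5)
f=grab_frame('scene'); g=f[170:180,335:385]; print(g[:,:,1][3:9]); print(g[:,:,0][3:9]-0)
```

```text
[361.30622482 371.7869431 ]
[354.85355128 389.49299029]
[361.02310652 389.68584466]
[[ 74  75  75  75  75  76  77  75  51  27  32  37  52  60  61  59  54  57
   62  56  52  56  50  50  57  41  16  35  54  59  68  77  79  80  85  88
   82  66  53  60  79  79  75  76  75  75  75  75  75  76]
 [ 75  75  76  75  75  75  76  71  47  26  31  39  74  92  92  91  89  90
   92  86  58  71  70  51  54  47  33  45  58  54  80 102 103 106 107 107
  103  94  68  60  70  73  74  75  76  76  75  75  75  75]
 [ 76  75  75  75  75  75  74  68  44  28  30  36  86 110 111 112 111 111
  112 106  72  85  91  71  74  72  70  72 103  86  86 113 115 116 115 114
  111 106  74  59  70  71  74  76  74  75  75  76  75  76]
 [ 75  75  76  75  75  74  75  68  43  26  31  32  84 112 113 112 112 113
  113 107  71  84 100  87  85  85  84 115 147 108  86 118 125 125 117 109
  106 101  67  52  66  71  74  75  75  74  75  75  75  74]
 [ 65  75  75  74  74  75  74  67  43  28  47  58  74  89 102 110 105 103
  105 100  79  92 107 100  85  74  96 133 145 113 101 131 142 142 137 127
  122 118 110  83  68  70  74  75  76  7
[... 769 characters left out ...]
 96  98  99  99  98
   95  89  63  62  76  77  78  81  79  80  80  81  80  80]
 [ 81  80  80  80  79  80  80  73  46  28  33  34  74  96  96  96  96  96
   96  90  59  71  92  90  90  90  89 122 150 106  73 102 110 110 101  93
   90  85  57  55  73  77  78  79  79  79  80  81  79  80]
 [ 69  80  81  79  79  80  80  72  46  31  52  62  69  78  90  99  95  94
   97  92  75  87 104 106  91  79 103 142 154 119 101 130 140 141 137 129
  124 122 116  91  73  77  79  80  81  79  79  79  80  79]
 [ 47  58  55  57  56  57  71  68  41  29  59  76  83 107 125 129 127 126
  128 128 126 129 134 134 127 122 133 145 147 142 142 151 155 154 152 150
  147 148 147 114  76  76  77  80  80  80  79  80  80  80]]
```

>>> {"fn": "carry_out", "kwargs": {
  "motion": "1 0.7 -2 0 0; 1 0 0 1 0; 1 0 0 1 0; 1 0 0 1 0; 1 0 0 0.5 0; 1 0 0 0.5 0; 1 0 0 0 0; 1 0 0 0 0"
}}

```text
clock: 23.7
tcp_pos: [0.5099, 0.1069, 0.2253]
orientation: [0.146, -3.138, -0.0]
contact_force: [-0.3, 0.1, -0.6]
grip_width: 0.0001
```

Run:
```python
from h import *
to([.5098,.107,.224],.09)
```

```text
t 23.7 tcp [0.5099 0.1069 0.2253] yaw 0.093 F [-0.3   0.13 -0.59] w 0.0001
shift mm [0.  0.1 1.3] twist 0.003
```

>>> {"fn": "carry_out", "kwargs": {
  "motion": "1 0 0 0.5 0; 1 0 0 0.5 0; 1 0 0 0.5 0; 1 0 0 0.5 0; 1 0 0 0.5 0; 1 0 0 0 0; 1 0 0 0 0; 1 0 0 0 0"
}}

```text
clock: 24.7
tcp_pos: [0.5101, 0.1069, 0.224]
orientation: [-0.146, 3.138, 0.001]
contact_force: [-3.7, -0.7, 11.0]
grip_width: 0.0
```

Run:
```python
from h import *
to([.5098,.107,.224],.09);bub();print(r.get_obs()['moment'])
```

```text
t 24.7 tcp [0.5101 0.1069 0.224 ] yaw 0.093 F [-3.74 -0.65 10.95] w 0.0
shift mm [0.3 0.1 0. ] twist 0.003
24.8 {'top': None, 'scene': (np.float64(0.012), np.float64(26.7))}
[-0.15417027  0.92160104 -0.004282  ]
```

>>> {"fn": "carry_out", "kwargs": {
  "motion": "1 0 0 0 0; 1 0 0 0 0; 1 0 0 0 0; 1 0 0 0 0; 1 0 0 0 0; 1 0 0 0 0; 1 0 0 0 0; 1 0 0 0 0"
}}

```text
clock: 25.8
tcp_pos: [0.5101, 0.1069, 0.224]
orientation: [-0.146, 3.138, 0.001]
contact_force: [-3.9, 0.4, 10.8]
grip_width: -0.0001
```

Run:
```python
from h import *
to([.5098,.107,.224],.09)
f=grab_frame('scene'); crop('scene','s15',330,155,60,45,12,f); print(f[173:178,345:376,1]);
```

```text
t 25.8 tcp [0.5101 0.1069 0.224 ] yaw 0.093 F [-3.86  0.45 10.84] w -0.0001
shift mm [0.3 0.1 0. ] twist 0.003
[[ 30  37  53  60  60  60  60  51  27  11  14  33  51  56  38  13  40  55
   52  39  27  52  66  79  85  85  81  68  53  60  79]
 [ 31  39  72  91  91  92  92  88  83  78  49  36  52  56  36  12  40  55
   61  49  69  94  98 104 107 107 102  94  68  61  71]
 [ 31  36  84 111 112 111 111 111 111 106  71  43  55  56  38  14  41  55
   73  64  86 113 114 115 115 114 111 104  74  59  70]
 [ 32  30  84 113 111 113 114 113 113 107  71  48  55  51  39  36  51  58
   92  82  86 120 126 126 117 110 106  99  69  52  66]
 [ 48  58  78  92  95  94 102 108 108 101  75  70  80  80  85  86  76  93
  124 107 107 125 126 125 130 134 133 131 117  85  68]]
```

View pics/s15.png

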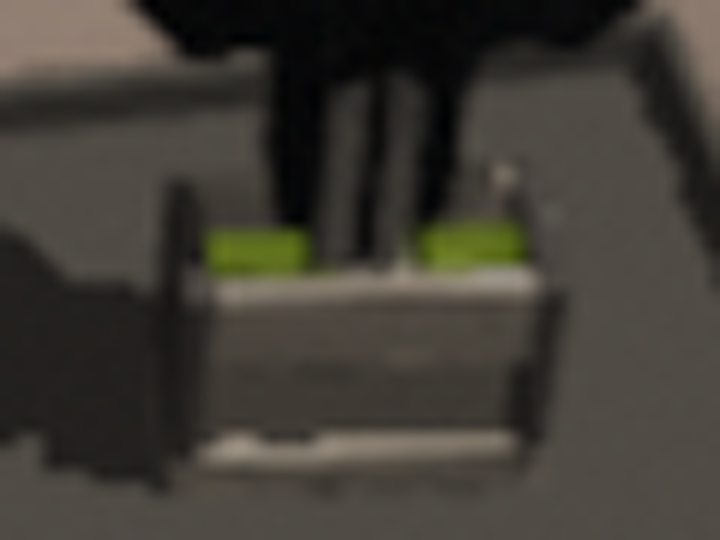

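```bash
python3 -c "
from bench import r
print(r.hand_in())"
```

```text
the job is handed in; nothing more can be done
None
```

The level is standing on its sole on the top tray, the foot is set, and the closed fingers are pressing on the level's top. I handed the job in at 25.85 s; no verdict was reported.

- **Standing the level:** I gripped it by its end caps near the top and let it pivot in a light grip until it stood. It is about 0.1 rad off the tray's left-right line (the limit is 0.25).
- **Turning the knob:** I turned it about 2.2 rad clockwise and let go. After that the bubble read about +0.6 mm from the middle in both camera views, and the same again just before pressing.
- **Pressing:** The push was a steady 10.8 to 11 N over the last second, plus the level's own weight of about 2 N. The fingers are within about 1 to 2 mm of the middle of the level's top.

**What I could not check fully:**
- During the press the fingers hide most of the bubble. Its one visible edge had not moved from where it was before pressing.
- There is also a sideways force of about 3.8 N at the fingers, with no movement seen.
- The scene camera's calibration disagreed with the gripper position by about 2 mm sideways, so I centred the press using the gripper.
- I did not re-measure the jar and brush at the end. The charm was still in its corner in the last full views, and the arm kept clear of all three.

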